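Upend a washed spray-gun bottle onto a drying post

TASK

Take the washed aluminium spray-gun bottle off its cradle and stand it upside down on the drying post, with the post up inside it and its mouth resting squarely on the brass stop collar. The collar has been clamped at a height nobody noted, so lower the bottle gently until you feel it seat, neither forcing it nor letting it drop, and only then let go. Do not disturb the tape measure, the pliers and the mug.

Things in the scene. Friction and masses are not known exactly. Their poses are not given: they have to be found in the camera images.
- bottle: Hollow aluminium bottle, 0.13 to 0.25 kg, 135 mm long, lying on its side in the cradle, axis 90 mm above the table. Body 48 mm in diameter, 100 mm long, closed, thin blue bands; 12 mm tapering shoulder; neck 34 mm outside, 28 mm inside, 23 mm long, open. Walls 3 mm. Origin on its axis, 55 mm from the closed end; x axis points towards the mouth. Grip the body across its diameter near the origin.
- mouth (a point): Centre of the bottle's open mouth, at its rim, 80 mm from the bottle's origin along the bottle's x axis.
- cradle: Blue fixed cradle 130 x 46 mm; origin: centre of its underside, on the table. Bottle along its x axis, mouth to +x, which points away from the robot, up to about 50 degrees to either side. Two V-saddles, 10 mm thick, 57 mm wide, at most 80 mm high (below the bottle's axis), at 45 mm behind and 35 mm ahead of the origin; fingers fit between them, also leaning 45 degrees along the bottle.
- stand: Drying stand fixed to the table: dark round dish 120 mm across, 12 mm high, an upright steel post 24 mm in diameter on its centre and, clamped round the post, a brass stop collar 44 mm across, 16 mm thick, with a side screw reaching 37 mm out. Collar's top, the seat for the bottle's mouth: 45 to 100 mm above the table, not reported, to be felt. Origin: centre of the dish's underside, z up.
- post_tip (a point): Centre of the top of the post, 150 mm above the table; the top 8 mm of the post (orange) taper from 24 to 12 mm in diameter. Furniture to keep the wrist clear of: a green grinder, 0.35 m high, at the right rear (x over 0.6, y below -0.2 m) and a low tool chest at the left front (x under 0.45, y over 0.35 m).
- tape_measure: Yellow tape measure 64 x 83 x 32 mm, a bystander lying loose on the table. Origin: centre of its underside.
- pliers: Red-handled pliers 56 x 154 x 14 mm, a bystander lying loose on the table. Origin: near the middle of its underside.
- mug: Orange mug 81 mm across, 101 mm high, a bystander standing loose on the table. Origin: underside.
Things that resemble listed ones, but are neither listed nor needed, are in the scene too. Leave any green look-alike of the bottle alone.

How it is judged:
At the end, for the whole second after the job is handed in: The bottle stands released and at rest upside down on the post: its axis within 0.05 rad (3 degrees) of vertical with the mouth down, the mouth's centre within 5 mm of the post's axis and below 105 mm height (that is, seated on the collar), its weight on the stand (z of mouth in the frame of stand below 0.105 m and horizontal distance between mouth and post_tip below 0.005 m and angle between bottle's own x axis and vertical above 3.0916 rad and linear speed of bottle below 0.02 m/s and angular speed of bottle below 0.1 rad/s and contact force between bottle and stand above 0.5 N); the robot touches nothing.
It fails at once if the bottle presses on the stand with more than 35 N (contact force between bottle and stand above 35 N).
It fails at once if the bottle is dropped: with the post in its mouth it moves faster than 0.3 m/s (as after a fall of 4 to 5 mm) (linear speed of bottle above 0.3 m/s and horizontal distance between mouth and post_tip below 0.015 m and z of mouth in the frame of stand below 0.148 m).
It fails at once if the tape measure is moved by more than 20 mm (distance of tape_measure from where it was at the start of the episode above 0.02 m).
It fails at once if the pliers is moved by more than 20 mm (distance of pliers from where it was at the start of the episode above 0.02 m).
It fails at once if the mug is moved by more than 20 mm (distance of mug from where it was at the start of the episode above 0.02 m).
It also fails if it takes over 42 s, if anything falls off the work surface, if the arm or the gripper's body presses on something with over 40 N, if the wrist force passes 120 N, or if a joint passes its speed limit or range.

ROBOT

A 6-joint arm with a two-finger parallel gripper is mounted at the origin on a cart in front of the work surface, level with it; the furniture and walls round the work are solid. World frame = base frame: x ahead of the robot, y to its left, z up, the work surface at z = 0. Lengths are in m, angles in rad, forces in N, time in s.
With the tool pointing down it reaches from about 0.325 to 0.85 m from the base axis. Payload 15.5 kg.
Tool frame: the origin (TCP) lies where the fingers leave the gripper's body, on its centre line; the fingertips stand 78 mm ahead of it and the grasp point (between the pads) lies 60 mm ahead of it; z points along the fingers, y is the line along which they close (so a half turn about z gives the same grasp; the last joint's range is limited). The gripper opens to 91 mm and grips with 3 to 60 N. Pads are 32 mm wide; open, the fingers measure 118 mm over their backs; the gripper's body (76 mm by 178 mm) begins 60 mm behind the grasp point.
Start: joints at [1.177, 0.494, 1.345, -0, 1.302, -0.096], TCP at [0.183, 0.597, 0.292] pointing down, gripper open.
Joint ranges: [-2.91, 2.91], [-0.82, 2.16], [0.22, 2.67], [-1.22, 4.37], [0.12, 2.79], [-3.08, 3.08]. Speed limits (rad/s): [1.89, 1.89, 2.57, 3.01, 3.01, 3.01].

INTERFACE

Orientations are given as a unit quaternion [x, y, z, w].
In Python, from bench import r gives the robot as it stands. The module is installed in compiled form; this text tells all that it offers.
- The arm moves only by the tool servo_tool, never from a script. Its argument "steps" is a list of rows, each an object of numbers: "rx", "ry", "rz": the turn, a rotation vector about the tool's x, y, z in rad; "dx", "dy", "dz": the shift along the tool's x, y, z in m; "fingers": the opening, from 0 (shut) to 1 (fully open). In form: [{"rx": .., "ry": .., "rz": .., "dx": .., "dy": .., "dz": .., "fingers": ..}, ...]. A call has 1 to 5 rows; each row shifts and turns the commanded pose from where the row before left it, along the tool's axes as they then stand; what a row does not reach is not made up. A row lasts 1/10 s, in which the tool goes at most 50 mm and 8.59 degrees, less where a joint would pass 70% of its speed; a pose out of reach is approached as far as the arm can. A call is refused whole if a number of a shift passes 0.05 or a number of a turn 0.15, either way. A call with a gripper value outside its range is refused whole. The fingers move at their own pace and stop on an object; "force" is the grip in N (left out, the last holds). Time passes only in rows, so rows that do not move let the fingers close. It gives the time, the measured TCP pose, the force, the opening and the grip force at its end, in the units of the state.
- r.read_state(): the state, without advancing time (a new reading comes with each control period).
- r.camera(name): name is "scene" or "side" or "wrist"; returns the picture (480x640x3 uint8, blue, green, red); there is no depth.
- r.get_calibration(name): a dict with "K" (3x3 intrinsics, pixels), "k1" (the pictures are not rectified: a ray, as slopes to the right and down, at radius r is drawn at 1 + k1 r^2 times it, then the intrinsics apply), "cam_to_world" (4x4, takes a point from camera to world coordinates). Camera axes: x right, y down, z forward; pixel columns grow to the right and rows downward; lengths in m; the calibration is good to about 2 mm. A picture is of the moment at which its call begins: read the wrist's pose just before it. get_calibration takes no time and is no camera call; for the wrist camera it gives the pose at the moment of the call.
- r.sign_off(): hands the job in; it is judged then, once.
Trained networks look in the newest picture that a camera, given by its name, has taken for a name from the list of things; names that differ only in an ending like _2 or _b are one class to them, and where a whole thing is asked for, a point or a joint stands for the part that bears it (a point fixed in the world has none). Each returns a list of dicts, best first, with "score" (0 to 1); they miss things now and then, are a little off and sometimes report something else, mostly with a low value. They report only what shows in the picture. A call takes as long as a camera call. They do not tell look-alikes from the thing itself.
- r.outline_of(camera, name): "pixels" (480x640 bool, what is visible of it) and "point" ([column, row] in pixels, amid what is visible of it).
- r.tip_of(camera, name): "point" ([column, row] in pixels: a listed point, or the origin of a listed thing).
The state is a dict: "time": time; "qpos": joint angles; "joint_vel": joint speeds; "tau": joint torques, N m; "ee_pos": TCP position; "orientation": TCP orientation; "force": force on the tool from outside, world axes, zero at the start; "moment": the same for the moment, N m; "gripper_width": finger opening in m; "grip_force": force on a finger pad.
Only numpy, scipy, OpenCV 4.12 (cv2) and the standard library are available. Lean on these libraries where they do the work, as an engineer would, in place of code of your own. Each camera call takes 0.05 s, during which the arm holds its last target. There are 200 camera calls.

## Working session

There is one attempt and no reset: what is moved stays moved. The work goes in short steps, Python scripts to look and compute and a tool call to move; the robot and the scene stay as the last step left them, time stands still between calls to the robot, and variables do not carry over. Pictures are saved under pics/ and viewed, at most 10 in all, crops included, and the job is handed in when it is done.

Besides the shell and the picture viewer there is one more tool, called after "Request:" as name(argument=value, ...), one argument or row to a line, values as JSON. servo_tool: Moves the arm, as the interface text tells. Its arguments: {"type":"object","properties":{"steps":{"type":"array","items":{"type":"object","properties":{"rx":{"type":"number"},"ry":{"type":"number"},"rz":{"type":"number"},"dx":{"type":"number"},"dy":{"type":"number"},"dz":{"type":"number"},"fingers":{"type":"number"}}}},"force":{"type":"number"}},"required":["steps"]}

```bash
mkdir -p pics
cat > h.py <<'E'
import numpy as np, cv2
from bench import r
from scipy.spatial.transform import Rotation as R
def ray(cam,px,c=None):
    c=c or r.get_calibration(cam); K=np.array(c["K"]); T=np.array(c["cam_to_world"])
    d=cv2.undistortPoints(np.array([[px]],float),K,np.array([c["k1"],0,0,0,0.]))[0,0]
    return T[:3,3], T[:3,:3]@np.array([d[0],d[1],1])
def atz(cam,px,z,c=None):
    o,d=ray(cam,px,c); return o+d*(z-o[2])/d[2]
def tri(rays):
    A=0;b=0
    for o,d in rays:
        d=d/np.linalg.norm(d);P=np.eye(3)-np.outer(d,d);A=A+P;b=b+P@o
    x=np.linalg.solve(A,b); return x,[np.linalg.norm((np.eye(3)-np.outer(d,d)/(d@d))@(x-o)) for o,d in rays]
E
python3 - <<'E'
from h import *
np.set_printoptions(precision=3,suppress=True)
s=r.read_state();print(s["time"],s["ee_pos"],s["orientation"],s["force"])
ims=[]
for c in("scene","side"):
    im=r.camera(c);cv2.imwrite(f"pics/{c}0.png",im)
    print(c,r.get_calibration(c)["cam_to_world"])
    for n,z in(("bottle",.09),("mouth",.09),("post_tip",.15),("stand",0),("cradle",0),("mug",0),("tape_measure",0),("pliers",0)):
        for t in r.tip_of(c,n)[:3]: print(c,n,round(t["score"],2),np.round(t["point"],1),atz(c,t["point"],z))
print(r.read_state()["time"])
E
```

```text
0.0 [0.183 0.597 0.292] [ 0.148  0.989 -0.001 -0.   ] [ 0.208 -0.284 -0.099]
scene [[ 0.719 -0.307  0.624 -0.086]
 [-0.695 -0.33   0.639 -0.714]
 [ 0.01  -0.893 -0.45   0.597]
 [ 0.     0.     0.     1.   ]]
scene bottle 0.94 [270.  236.1] [0.558 0.151 0.09 ]
scene bottle 0.92 [381.4 367.5] [ 0.384 -0.365  0.09 ]
scene bottle 0.8 [197.7 267. ] [0.339 0.132 0.09 ]
scene mouth 0.8 [386.  263.6] [ 0.662 -0.148  0.09 ]
scene mouth 0.75 [281.6 222.6] [0.635 0.198 0.09 ]
scene mouth 0.7 [320.7 315.4] [ 0.411 -0.193  0.09 ]
scene post_tip 0.76 [321.5 248.9] [ 0.523 -0.078  0.15 ]
scene stand 0.6 [321.  312.8] [ 0.507 -0.094  0.   ]
scene cradle 0.67 [284.9 368.9] [ 0.331 -0.18   0.   ]
scene cradle 0.55 [271.6 267.6] [0.555 0.147 0.   ]
scene mug 0.73 [355.3 252.7] [0.781 0.053 0.   ]
scene tape_measure 0.59 [246.1 317.5] [0.374 0.007 0.   ]
scene pliers 0.62 [285.4 367.4] [ 0.334 -0.178  0.   ]
side [[ 0.961 -0.147  0.235  0.313]
 [-0.277 -0.45   0.849 -0.901]
 [-0.019 -0.881 -0.473  0.588]
 [ 0.     0.     0.     1.   ]]
side bottle 0.97 [311.9 386. ] [ 0.423 -0.396  0.09 ]
side bottle 0.87 [232.4 232. ] [0.373 0.105 0.09 ]
side bottle 0.78 [312.2 210.8] [0.565 0.156 0.09 ]
side mouth 0.8 [312.6 430.6] [ 0.405 -0.47   0.09 ]
side mouth 0.7 [335.4 200.8] [0.633 0.194 0.09 ]
side mouth 0.57 [431.  269.3] [ 0.711 -0.167  0.09 ]
side post_tip 0.76 [314.3 238.8] [ 0.507 -0.092  0.15 ]
side cradle 0.61 [312.3 246.5] [0.56  0.148 0.   ]
side mug 0.87 [412. 251.] [0.777 0.054 0.   ]
side tape_measure 0.91 [241.5 293.2] [ 0.37  -0.002  0.   ]
side pliers 0.68 [234.8 348.8] [ 0.335 -0.175  0.   ]
side pliers 0.47 [314.8 240.3] [0.573 0.177 0.   ]
0.9
```

View pics/scene0.png

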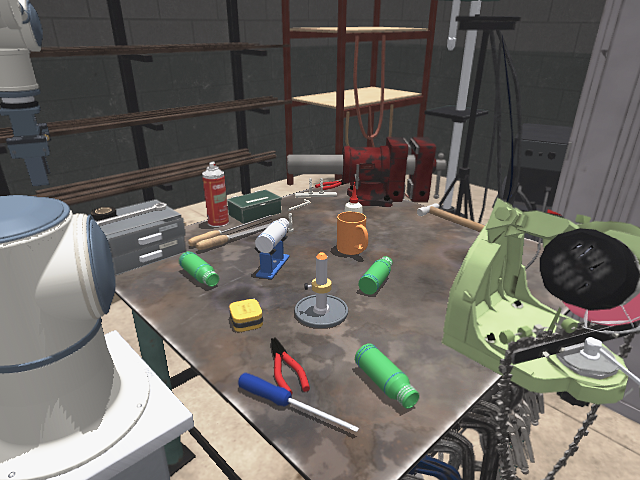

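View pics/side0.png

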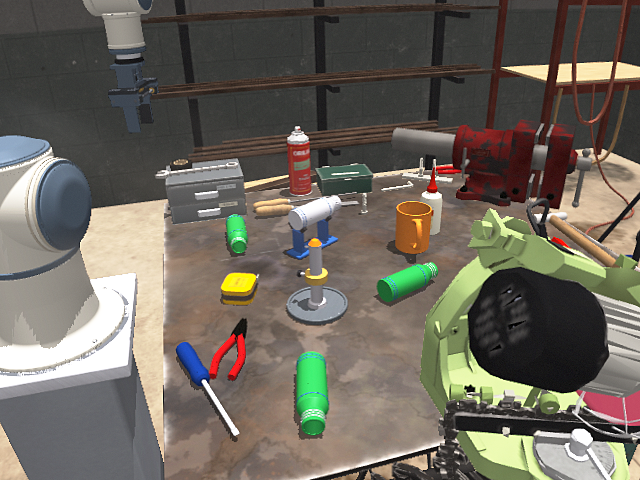

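The silver bottle with blue bands lies in the blue cradle, at scene (270,236) and side (312,211). The other "bottle" hits are green look-alikes: scene (381,367), (198,267) and (376,275). The post tip is at scene (321,252) and side (315,239). I'll confirm this in an enlarged crop and triangulate.

Run:
```python
from h import *
np.set_printoptions(precision=4,suppress=True)
P={"bottle":([270,236.1],[312.2,210.8]),"mouth":([281.6,222.6],[335.4,200.8]),"post_tip":([321.5,248.9],[314.3,238.8])}
for n,(a,b) in P.items(): print(n,*tri([ray("scene",a),ray("side",b)]))
a=cv2.imread("pics/scene0.png");b=cv2.imread("pics/side0.png")
f=lambda im,x,y:cv2.resize(im[y:y+120,x:x+80],None,fx=5,fy=5,interpolation=cv2.INTER_CUBIC)
cv2.imwrite("pics/crop1.png",np.hstack([f(b,275,185)[:, :],f(a,282,230)]))
# where should these project: stand post candidates
for c,n in(("scene","stand"),("side","stand")):
    for o in r.outline_of(c,n)[:2]:
        m=o["pixels"];ys,xs=np.where(m);print(c,o["score"],xs.min(),xs.max(),ys.min(),ys.max())
        for y in range(ys.min(),ys.max(),6):
            q=xs[ys==y];print(y,q.min(),q.max(),end="; ")
        print()
```

```text
bottle [0.5659 0.162  0.0854] [np.float64(0.0016653570558438477), np.float64(0.0016653570558438498)]
mouth [0.6332 0.1963 0.0901] [np.float64(0.0008138218799458327), np.float64(0.0008138218799458834)]
post_tip [ 0.5071 -0.0953  0.1569] [np.float64(0.0046320601365283124), np.float64(0.004632060136528219)]
scene 0.74 294 348 252 327
252 320 323; 258 316 326; 264 316 326; 270 316 326; 276 315 326; 282 312 330; 288 305 330; 294 315 328; 300 300 341; 306 295 347; 312 294 347; 318 297 345; 324 305 338; 
side 0.57 286 347 240 324
240 312 315; 246 308 319; 252 309 320; 258 309 321; 264 309 321; 270 307 324; 276 299 326; 282 306 324; 288 304 330; 294 293 343; 300 288 346; 306 286 346; 312 288 344; 318 294 338;
```

View pics/crop1.png

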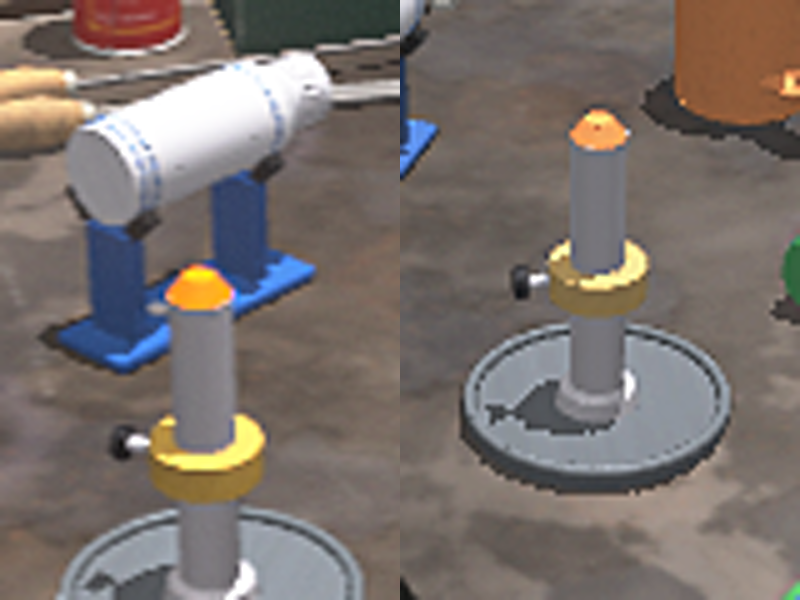

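The crop shows the silver bottle with blue bands in the blue cradle, mouth pointing away. The post's top disc is at scene (322,253) and side (315,239). The collar's top is at about 80–85 mm.

The plan is to grasp with the tool leaning 45° towards the mouth. Pitching 90° about the tool's y axis then puts the mouth down.

```bash
cat >> h.py <<'E'
def Rg(psi,lean,flip=-1):
    "tool z leans from down towards azimuth psi by lean (deg); y horizontal at psi+flip*90"
    p,l=np.radians([psi,lean]); z=np.array([np.sin(l)*np.cos(p),np.sin(l)*np.sin(p),-np.cos(l)])
    y=np.array([np.cos(p+flip*np.pi/2),np.sin(p+flip*np.pi/2),0]); return np.column_stack([np.cross(y,z),y,z])
def plan(pos,Rt,n,verbose=True):
    s=r.read_state();p0=np.array(s["ee_pos"]);R0=R.from_quat(s["orientation"]).as_matrix()
    rv=R.from_matrix(R0.T@Rt).as_rotvec()
    print("t",s["time"],"q",np.round(s["qpos"],2),"F",np.round(s["force"],1),"rot deg",round(np.degrees(np.linalg.norm(rv)),2),"dist",np.linalg.norm(pos-p0).round(4),"w",s["gripper_width"])
    for k in range(n):
        Rk=R0@R.from_rotvec(rv*(k)/n).as_matrix(); d=Rk.T@(pos-p0)/n
        print([float(x) for x in np.round(np.r_[d,rv/n],4)])
E
python3 - <<'E'
from h import *
np.set_printoptions(precision=4,suppress=True)
print("post",tri([ray("scene",[322,253]),ray("side",[315,239.2])]),atz("scene",[322,253],.15),atz("side",[315,239.2],.15))
B=np.array([.564,.158,.09]);Rt=Rg(28,45);plan(B-.22*Rt[:,2],Rt,20)
print(Rt)
E
```

```text
post (array([ 0.5081, -0.095 ,  0.1512]), [np.float64(0.0006084736680636075), np.float64(0.000608473668063711)]) [ 0.5106 -0.0922  0.15  ] [ 0.5083 -0.0939  0.15  ]
t 1.0 q [ 1.18  0.49  1.35 -0.    1.3  -0.1 ] F [-0.4  0.4  0.1] rot deg 138.53 dist 0.5692 w 0.09127302304523281
[-0.0191, -0.0209, 0.0023, -0.0457, 0.019, 0.1103]
[-0.0214, -0.0188, 0.001, -0.0457, 0.019, 0.1103]
[-0.0233, -0.0163, -0.0002, -0.0457, 0.019, 0.1103]
[-0.025, -0.0136, -0.0013, -0.0457, 0.019, 0.1103]
[-0.0263, -0.0107, -0.0024, -0.0457, 0.019, 0.1103]
[-0.0272, -0.0076, -0.0033, -0.0457, 0.019, 0.1103]
[-0.0278, -0.0044, -0.0041, -0.0457, 0.019, 0.1103]
[-0.028, -0.0011, -0.0048, -0.0457, 0.019, 0.1103]
[-0.0279, 0.0022, -0.0053, -0.0457, 0.019, 0.1103]
[-0.0274, 0.0055, -0.0056, -0.0457, 0.019, 0.1103]
[-0.0265, 0.0087, -0.0058, -0.0457, 0.019, 0.1103]
[-0.0252, 0.0118, -0.0058, -0.0457, 0.019, 0.1103]
[-0.0236, 0.0148, -0.0057, -0.0457, 0.019, 0.1103]
[-0.0217, 0.0176, -0.0054, -0.0457, 0.019, 0.1103]
[-0.0196, 0.0201, -0.0049, -0.0457, 0.019, 0.1103]
[-0.0171, 0.0223, -0.0043, -0.0457, 0.019, 0.1103]
[-0.0145, 0.0242, -0.0035, -0.0457, 0.019, 0.1103]
[-0.0117, 0.0258, -0.0026, -0.0457, 0.019, 0.1103]
[-0.0087, 0.027, -0.0016, -0.0457, 0.019, 0.1103]
[-0.0057, 0.0279, -0.0005, -0.0457, 0.019, 0.1103]
[[ 0.6243  0.4695  0.6243]
 [ 0.332  -0.8829  0.332 ]
 [ 0.7071  0.     -0.7071]]
```

Request:
servo_tool(
  steps=[
    {"dx": -0.019,"dy": -0.021,"dz": 0.002,"rx": -0.0457,"ry": 0.019,"rz": 0.1103,"fingers": 1},
    {"dx": -0.0214,"dy": -0.0188,"dz": 0.001,"rx": -0.0457,"ry": 0.019,"rz": 0.1103},
    {"dx": -0.0233,"dy": -0.0163,"dz": 0,"rx": -0.0457,"ry": 0.019,"rz": 0.1103},
    {"dx": -0.025,"dy": -0.0136,"dz": -0.0013,"rx": -0.0457,"ry": 0.019,"rz": 0.1103},
    {"dx": -0.0263,"dy": -0.0107,"dz": -0.0024,"rx": -0.0457,"ry": 0.019,"rz": 0.1103},
  ],
)

```text
validation failed for argument at $.st...
```

Request:
servo_tool(
  steps=[
    {"dx": -0.0272,"dy": -0.0076,"dz": -0.0033,"rx": -0.0457,"ry": 0.019,"rz": 0.1103},
    {"dx": -0.0278,"dy": -0.0044,"dz": -0.0041,"rx": -0.0457,"ry": 0.019,"rz": 0.1103},
    {"dx": -0.028,"dy": -0.0011,"dz": -0.0048,"rx": -0.0457,"ry": 0.019,"rz": 0.1103},
    {"dx": -0.0279,"dy": 0.0022,"dz": -0.0053,"rx": -0.0457,"ry": 0.019,"rz": 0.1103},
    {"dx": -0.0274,"dy": 0.0055,"dz": -0.0056,"rx": -0.0457,"ry": 0.019,"rz": 0.1103},
  ],
)

```text
validation failed for argument at $.st...
```

Request:
servo_tool(
  steps=[
    {"dx": -0.0265,"dy": 0.0087,"dz": -0.0058,"rx": -0.0457,"ry": 0.019,"rz": 0.1103},
    {"dx": -0.0252,"dy": 0.0118,"dz": -0.0058,"rx": -0.0457,"ry": 0.019,"rz": 0.1103},
    {"dx": -0.0236,"dy": 0.0148,"dz": -0.0057,"rx": -0.0457,"ry": 0.019,"rz": 0.1103},
    {"dx": -0.0217,"dy": 0.0176,"dz": -0.0054,"rx": -0.0457,"ry": 0.019,"rz": 0.1103},
    {"dx": -0.0196,"dy": 0.0201,"dz": -0.0049,"rx": -0.0457,"ry": 0.019,"rz": 0.1103},
  ],
)

```text
validation failed for argument at $.st...
```

Request:
servo_tool(
  steps=[
    {"dx": -0.019,"dy": -0.021,"dz": 0.002,"rx": -0.046,"ry": 0.019,"rz": 0.11,"fingers": 1},
    {"dx": -0.021,"dy": -0.019,"dz": 0.001,"rx": -0.046,"ry": 0.019,"rz": 0.11,"fingers": 1},
    {"dx": -0.023,"dy": -0.016,"dz": 0.0,"rx": -0.046,"ry": 0.019,"rz": 0.11,"fingers": 1},
    {"dx": -0.025,"dy": -0.014,"dz": -0.001,"rx": -0.046,"ry": 0.019,"rz": 0.11,"fingers": 1},
    {"dx": -0.026,"dy": -0.011,"dz": -0.002,"rx": -0.046,"ry": 0.019,"rz": 0.11,"fingers": 1},
  ],
)

```text
time: 1.5
ee_pos: [0.2434, 0.4685, 0.2801]
orientation: [0.412, 0.903, 0.12, -0.03]
force: [1.3, 1.0, -0.1]
gripper_width: 0.0913
grip_force: 0.0
```

Request:
servo_tool(
  steps=[
    {"dx": -0.027,"dy": -0.008,"dz": -0.003,"rx": -0.046,"ry": 0.019,"rz": 0.11,"fingers": 1},
    {"dx": -0.028,"dy": -0.004,"dz": -0.004,"rx": -0.046,"ry": 0.019,"rz": 0.11,"fingers": 1},
    {"dx": -0.028,"dy": -0.001,"dz": -0.005,"rx": -0.046,"ry": 0.019,"rz": 0.11,"fingers": 1},
    {"dx": -0.028,"dy": 0.002,"dz": -0.005,"rx": -0.046,"ry": 0.019,"rz": 0.11,"fingers": 1},
    {"dx": -0.027,"dy": 0.006,"dz": -0.006,"rx": -0.046,"ry": 0.019,"rz": 0.11,"fingers": 1},
  ],
)

```text
time: 2.0
ee_pos: [0.3048, 0.3407, 0.2685]
orientation: [0.635, 0.736, 0.228, -0.056]
force: [-0.3, 0.8, 0.2]
gripper_width: 0.0909
grip_force: 0.0
```

Request:
servo_tool(
  steps=[
    {"dx": -0.027,"dy": 0.009,"dz": -0.006,"rx": -0.046,"ry": 0.019,"rz": 0.11,"fingers": 1},
    {"dx": -0.025,"dy": 0.012,"dz": -0.006,"rx": -0.046,"ry": 0.019,"rz": 0.11,"fingers": 1},
    {"dx": -0.024,"dy": 0.015,"dz": -0.006,"rx": -0.046,"ry": 0.019,"rz": 0.11,"fingers": 1},
    {"dx": -0.022,"dy": 0.018,"dz": -0.005,"rx": -0.046,"ry": 0.019,"rz": 0.11,"fingers": 1},
    {"dx": -0.02,"dy": 0.02,"dz": -0.005,"rx": -0.046,"ry": 0.019,"rz": 0.11,"fingers": 1},
  ],
)

```text
time: 2.5
ee_pos: [0.3671, 0.2112, 0.257]
orientation: [0.801, 0.502, 0.316, -0.078]
force: [0.8, 1.3, 0.0]
gripper_width: 0.0914
grip_force: 0.0
```

Run:
```python
from h import *
B=np.array([.564,.158,.09]);Rt=Rg(28,45);plan(B-.22*Rt[:,2],Rt,6)
```

```text
t 2.5 q [ 0.12  0.17  2.27  1.23  0.42 -0.52] F [0.8 1.3 0. ] rot deg 34.47 dist 0.1401 w 0.09136020070371768
[-0.0141, 0.0183, -0.0035, -0.0376, 0.0147, 0.0918]
[-0.0123, 0.0196, -0.003, -0.0376, 0.0147, 0.0918]
[-0.0104, 0.0208, -0.0024, -0.0376, 0.0147, 0.0918]
[-0.0084, 0.0217, -0.0018, -0.0376, 0.0147, 0.0918]
[-0.0063, 0.0224, -0.001, -0.0376, 0.0147, 0.0918]
[-0.0043, 0.0229, -0.0003, -0.0376, 0.0147, 0.0918]
```

Run:
```python
from h import *
B=np.array([.564,.158,.09]);Rt=Rg(28,35);plan(B-.22*Rt[:,2],Rt,6)
```

```text
t 2.5 q [ 0.12  0.17  2.27  1.23  0.42 -0.52] F [0.8 1.3 0. ] rot deg 34.41 dist 0.1419 w 0.09136020070371768
[-0.0086, 0.0217, -0.0039, -0.0294, -0.0135, 0.0947]
[-0.0066, 0.0225, -0.0032, -0.0294, -0.0135, 0.0947]
[-0.0045, 0.0231, -0.0024, -0.0294, -0.0135, 0.0947]
[-0.0023, 0.0235, -0.0017, -0.0294, -0.0135, 0.0947]
[-0.0001, 0.0236, -0.001, -0.0294, -0.0135, 0.0947]
[0.0021, 0.0235, -0.0003, -0.0294, -0.0135, 0.0947]
```

Request:
servo_tool(
  steps=[
    {"dx": -0.009,"dy": 0.022,"dz": -0.004,"rx": -0.03,"ry": -0.014,"rz": 0.095,"fingers": 1},
    {"dx": -0.007,"dy": 0.023,"dz": -0.003,"rx": -0.03,"ry": -0.014,"rz": 0.095,"fingers": 1},
    {"dx": -0.005,"dy": 0.023,"dz": -0.002,"rx": -0.03,"ry": -0.014,"rz": 0.095,"fingers": 1},
    {"dx": -0.002,"dy": 0.024,"dz": -0.002,"rx": -0.03,"ry": -0.014,"rz": 0.095,"fingers": 1},
    {"dx": 0.0,"dy": 0.024,"dz": -0.001,"rx": -0.03,"ry": -0.014,"rz": 0.095,"fingers": 1},
  ],
)

```text
time: 3.0
ee_pos: [0.4396, 0.1164, 0.2678]
orientation: [0.911, 0.277, 0.296, -0.072]
force: [0.2, 1.0, -0.3]
gripper_width: 0.0917
grip_force: 0.0
```

Request:
servo_tool(
  steps=[
    {"dx": 0.002,"dy": 0.024,"dz": 0.0,"rx": -0.03,"ry": -0.014,"rz": 0.095,"fingers": 1},
    {"dx": 0.0,"dy": 0.0,"dz": 0.0,"rx": 0.0,"ry": 0.0,"rz": 0.0,"fingers": 1},
  ],
)

```text
time: 3.2
ee_pos: [0.4557, 0.0967, 0.2703]
orientation: [0.926, 0.23, 0.291, -0.07]
force: [0.5, -0.1, -0.2]
gripper_width: 0.0915
grip_force: 0.0
```

Run:
```python
from h import *
np.set_printoptions(precision=4,suppress=True)
B=np.array([.564,.158,.09]);Rt=Rg(28,35);plan(B-.22*Rt[:,2],Rt,1)
c=r.get_calibration("wrist");im=r.camera("wrist");cv2.imwrite("pics/w1.png",im)
print(c["cam_to_world"])
for n,z in(("bottle",.09),("mouth",.09),("post_tip",.15),("cradle",0)):
    for t in r.tip_of("wrist",n)[:2]: print(n,t["score"],np.array(t["point"]),atz("wrist",t["point"],z,c))
```

```text
t 3.2 q [-0.11  0.19  2.13  0.85  0.44  0.26] F [ 0.5 -0.1 -0.2] rot deg 0.34 dist 0.0037 w 0.09145043546511557
[-0.0015, -0.0033, -0.001, 0.0054, 0.0023, -0.0007]
[[ 0.4665 -0.8412  0.2734  0.4694]
 [-0.8845 -0.4452  0.1392  0.1043]
 [ 0.0046 -0.3068 -0.9518  0.3938]
 [ 0.      0.      0.      1.    ]]
bottle 0.81 [326.6 236.1] [0.5624 0.1472 0.09  ]
bottle 0.68 [619.1 260.3] [ 0.6507 -0.0615  0.09  ]
mouth 0.86 [210.5 438. ] [0.4004 0.1498 0.09  ]
mouth 0.75 [613.3 181.6] [ 0.7147 -0.0393  0.09  ]
```

View pics/w1.png

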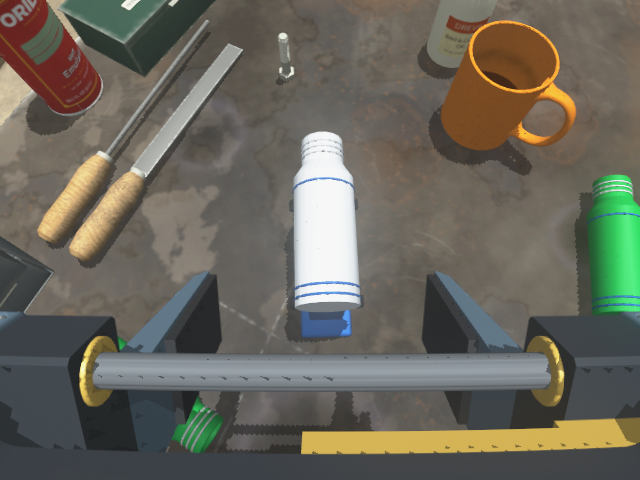

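The wrist view shows the bottle with its mouth at (322,140) and its closed end at (328,305), centred between the fingers. Next I'll fit its axis.

Run:
```python
from h import *
np.set_printoptions(precision=4,suppress=True)
c=r.get_calibration("wrist");o=r.outline_of("wrist","bottle") or (r.camera("wrist"),r.outline_of("wrist","bottle"))[1]
m=o[0]["pixels"];ys,xs=np.where(m);print(ys.min(),ys.max(),xs.min(),xs.max())
P=[]
for y in range(ys.min()+4,ys.max()-8,4):
    q=xs[ys==y];P.append(atz("wrist",[(q.min()+q.max())/2,y],.09,c)[:2])
P=np.array(P);v=np.linalg.svd(P-P.mean(0))[2][0];v*=np.sign(v[0])
print("psi",np.degrees(np.arctan2(v[1],v[0])),"mean",P.mean(0),"resid",np.std((P-P.mean(0))@[-v[1],v[0]]))
# mouth rim top at z~.107, far end
i=xs[ys==ys.min()].mean();e=atz("wrist",[i,ys.min()],.107,c);s=(e[:2]-P.mean(0))@v
Mo=P.mean(0)+v*s;print("mouth",Mo,"B",Mo-.08*v)
q=xs[ys==ys.max()].mean();print("closed low end",atz("wrist",[q,ys.max()],.075,c))
psi=np.degrees(np.arctan2(v[1],v[0]));B=np.r_[Mo-.08*v,.09];Rt=Rg(psi,35);plan(B-.06*Rt[:,2],Rt,7)
```

```text
174 316 586 639
psi 16.980493122495698 mean [ 0.6612 -0.0492] resid 0.0007635472845419819
mouth [ 0.7078 -0.0349] B [ 0.6313 -0.0583]
closed low end [ 0.6053 -0.0635  0.075 ]
t 3.5 q [-0.11  0.18  2.14  0.85  0.44  0.25] F [0.1 0.3 0.6] rot deg 11.19 dist 0.2569 w 0.09114323415905597
[-0.0049, 0.0308, 0.0194, -0.0156, 0.0006, 0.0231]
[-0.0042, 0.0306, 0.0198, -0.0156, 0.0006, 0.0231]
[-0.0035, 0.0304, 0.0203, -0.0156, 0.0006, 0.0231]
[-0.0028, 0.0301, 0.0208, -0.0156, 0.0006, 0.0231]
[-0.0021, 0.0299, 0.0212, -0.0156, 0.0006, 0.0231]
[-0.0014, 0.0296, 0.0217, -0.0156, 0.0006, 0.0231]
[-0.0008, 0.0292, 0.0222, -0.0156, 0.0006, 0.0231]
```

That outline was the green look-alike on the right. I'll select the outline near column 326 instead.

Run:
```python
from h import *
np.set_printoptions(precision=4,suppress=True)
c=r.get_calibration("wrist");im=r.camera("wrist")
L=[o for o in r.outline_of("wrist","bottle") if abs(o["point"][0]-326)<30]
if L: m=L[0]["pixels"]
else:
    hsv=cv2.cvtColor(im,cv2.COLOR_BGR2HSV);k=((hsv[...,2]>150)&(hsv[...,1]<60)).astype(np.uint8);_,lab=cv2.connectedComponents(k);m=lab==lab[240,335];print("colour")
ys,xs=np.where(m);print(ys.min(),ys.max(),xs.min(),xs.max())
P=[]
for y in range(ys.min()+4,ys.max()-12,4):
    q=xs[ys==y];P.append(atz("wrist",[(q.min()+q.max())/2,y],.09,c)[:2])
P=np.array(P);v=np.linalg.svd(P-P.mean(0))[2][0];v*=np.sign(v[0]);psi=np.degrees(np.arctan2(v[1],v[0]))
print("psi",psi,"mean",P.mean(0),"resid",np.std((P-P.mean(0))@[-v[1],v[0]]))
e=atz("wrist",[xs[ys==ys.min()].mean(),ys.min()],.107,c);Mo=P.mean(0)+v*((e[:2]-P.mean(0))@v);print("mouth",Mo,"B",Mo-.08*v)
q=xs[ys==ys.max()].mean();print("closed low end",atz("wrist",[q,ys.max()],.075,c), "expected",Mo-.135*v)
B=np.r_[Mo-.08*v,.09];Rt=Rg(psi,35);plan(B-.06*Rt[:,2],Rt,7)
```

```text
129 309 298 366
psi 29.635118572964476 mean [0.5775 0.1573] resid 0.0002954783051776932
mouth [0.6318 0.1881] B [0.5622 0.1485]
closed low end [0.5129 0.1232 0.075 ] expected [0.5144 0.1213]
t 3.6 q [-0.11  0.18  2.14  0.85  0.44  0.25] F [-0.3  0.4  0.2] rot deg 1.52 dist 0.1558 w 0.09079356200391786
[-0.0006, 0.0011, 0.0222, 0.0025, 0.0006, -0.0028]
[-0.0006, 0.0012, 0.0222, 0.0025, 0.0006, -0.0028]
[-0.0006, 0.0012, 0.0222, 0.0025, 0.0006, -0.0028]
[-0.0007, 0.0013, 0.0222, 0.0025, 0.0006, -0.0028]
[-0.0007, 0.0014, 0.0222, 0.0025, 0.0006, -0.0028]
[-0.0007, 0.0014, 0.0222, 0.0025, 0.0006, -0.0028]
[-0.0007, 0.0015, 0.0222, 0.0025, 0.0006, -0.0028]
```

Request:
servo_tool(
  steps=[
    {"dx": -0.001,"dy": 0.001,"dz": 0.03,"rx": 0.004,"ry": 0.001,"rz": -0.005,"fingers": 1},
    {"dx": -0.001,"dy": 0.002,"dz": 0.03,"rx": 0.004,"ry": 0.001,"rz": -0.005,"fingers": 1},
    {"dx": -0.001,"dy": 0.002,"dz": 0.03,"rx": 0.004,"ry": 0.001,"rz": -0.005,"fingers": 1},
    {"dx": -0.001,"dy": 0.002,"dz": 0.03,"rx": 0.003,"ry": 0.001,"rz": -0.004,"fingers": 1},
    {"dx": 0.0,"dy": 0.0,"dz": 0.0,"rx": 0.0,"ry": 0.0,"rz": 0.0,"fingers": 1},
  ],
)

```text
time: 4.1
ee_pos: [0.515, 0.1237, 0.1661]
orientation: [0.923, 0.243, 0.29, -0.076]
force: [-0.9, 0.3, -0.6]
gripper_width: 0.0912
grip_force: 0.0
```

Run:
```python
from h import *
B=np.array([.5622,.1485,.09]);Rt=Rg(29.6,35);plan(B-.06*Rt[:,2],Rt,1)
```

```text
t 4.1 q [-0.03  0.49  2.11  1.58  0.3  -0.47] F [-0.9  0.3 -0.6] rot deg 0.19 dist 0.033 w 0.09120348262980885
[0.0, 0.0017, 0.0329, 0.0014, 0.0025, -0.0015]
```

Request:
servo_tool(
  steps=[
    {"dx": 0.0,"dy": 0.001,"dz": 0.016,"rx": 0.001,"ry": 0.002,"rz": -0.001,"fingers": 1},
    {"dx": 0.0,"dy": 0.001,"dz": 0.017,"rx": 0.0,"ry": 0.0,"rz": 0.0,"fingers": 1},
    {"dx": 0.0,"dy": 0.0,"dz": 0.0,"rx": 0.0,"ry": 0.0,"rz": 0.0,"fingers": 1},
  ],
)

```text
time: 4.4
ee_pos: [0.5318, 0.1311, 0.1416]
orientation: [0.922, 0.244, 0.292, -0.077]
force: [0.4, 0.2, -0.3]
gripper_width: 0.0912
grip_force: 0.0
```

Run:
```python
from h import *
B=np.array([.5622,.1485,.09]);Rt=Rg(29.6,35);plan(B-.06*Rt[:,2],Rt,1)
```

```text
t 4.4 q [-0.02  0.56  2.09  1.76  0.3  -0.65] F [ 0.4  0.2 -0.3] rot deg 0.1 dist 0.0025 w 0.09116301125040019
[-0.0009, -0.0001, 0.0024, 0.0008, -0.0015, 0.0001]
```

Request:
servo_tool(
  steps=[
    {"dx": -0.001,"dy": 0.0,"dz": 0.002,"rx": 0.0,"ry": 0.0,"rz": 0.0,"fingers": 1},
    {"dx": 0.0,"dy": 0.0,"dz": 0.0,"rx": 0.0,"ry": 0.0,"rz": 0.0,"fingers": 0},
    {"dx": 0.0,"dy": 0.0,"dz": 0.0,"rx": 0.0,"ry": 0.0,"rz": 0.0,"fingers": 0},
    {"dx": 0.0,"dy": 0.0,"dz": 0.0,"rx": 0.0,"ry": 0.0,"rz": 0.0,"fingers": 0},
    {"dx": 0.0,"dy": 0.0,"dz": 0.0,"rx": 0.0,"ry": 0.0,"rz": 0.0,"fingers": 0},
  ],
  force=40,
)

```text
time: 4.9
ee_pos: [0.5321, 0.1309, 0.1398]
orientation: [0.922, 0.243, 0.292, -0.076]
force: [-1.0, -0.3, 0.2]
gripper_width: 0.0621
grip_force: 0.0
```

Request:
servo_tool(
  steps=[
    {"dx": 0.0,"dy": 0.0,"dz": 0.0,"rx": 0.0,"ry": 0.0,"rz": 0.0,"fingers": 0},
    {"dx": 0.0,"dy": 0.0,"dz": 0.0,"rx": 0.0,"ry": 0.0,"rz": 0.0,"fingers": 0},
    {"dx": 0.0,"dy": 0.0,"dz": 0.0,"rx": 0.0,"ry": 0.0,"rz": 0.0,"fingers": 0},
  ],
  force=40,
)

```text
time: 5.2
ee_pos: [0.5318, 0.1317, 0.1396]
orientation: [0.922, 0.244, 0.292, -0.077]
force: [-3.9, 6.8, 4.8]
gripper_width: 0.048
grip_force: 40.0
```

Run:
```python
from h import *
print(r.read_state())
# final target: grasp point G above post; tool azimuth of body side = phi; tool z leans from down by -55 along phi
for phi in (29.6,45,60):
    Rt=Rg(phi,-55);G=np.array([.5085,-.094,.26]);print(phi,G-.06*Rt[:,2], G-.3*Rt[:,2])
```

```text
{'time': 5.2, 'qpos': array([-0.01509063,  0.56866539,  2.09473721,  1.78738787,  0.30343624,
       -0.67549   ]), 'joint_vel': array([ 1.00536250e-03,  7.80862935e-05, -2.78290103e-04,  5.42254696e-05,
       -2.38711543e-03,  3.27188612e-04]), 'tau': array([-4.09332275e+00, -6.66804743e+01, -1.34838304e+01,  1.28356889e+00,
        4.52003572e-01, -3.00810898e-03]), 'ee_pos': array([0.53177175, 0.13165482, 0.1395886 ]), 'orientation': array([ 0.9216469 ,  0.24377654,  0.29190232, -0.07702609]), 'force': array([-3.9126069 ,  6.8328324 ,  4.79025227]), 'moment': array([0.82982988, 0.55979652, 0.70597537]), 'grip_force': 40.00118589028716, 'gripper_width': 0.0479604961174325}
29.6 [ 0.55123491 -0.06972319  0.29441459] [0.72217456 0.02738405 0.43207293]
45 [ 0.54325368 -0.05924632  0.29441459] [0.68226839 0.07976839 0.43207293]
60 [ 0.53307456 -0.05143561  0.29441459] [0.63137281 0.11882194 0.43207293]
```

Request:
servo_tool(
  steps=[
    {"dx": 0.006,"dy": 0.0,"dz": -0.008,"rx": 0.0,"ry": 0.0,"rz": 0.0,"fingers": 0},
    {"dx": 0.017,"dy": 0.0,"dz": -0.025,"rx": 0.0,"ry": 0.0,"rz": 0.0,"fingers": 0},
    {"dx": 0.017,"dy": 0.0,"dz": -0.025,"rx": 0.0,"ry": 0.0,"rz": 0.0,"fingers": 0},
    {"dx": 0.017,"dy": 0.0,"dz": -0.025,"rx": 0.0,"ry": 0.0,"rz": 0.0,"fingers": 0},
    {"dx": 0.012,"dy": 0.0,"dz": -0.017,"rx": 0.0,"ry": 0.0,"rz": 0.0,"fingers": 0},
  ],
  force=40,
)

```text
time: 5.7
ee_pos: [0.5318, 0.1324, 0.2366]
orientation: [0.921, 0.244, 0.293, -0.08]
force: [1.0, 0.7, -1.4]
gripper_width: 0.0482
grip_force: 40.0
```

Run:
```python
from h import *
Rt=Rg(29.6,-55);G=np.array([.5085,-.094,.26]);plan(G-.06*Rt[:,2],Rt,15)
```

```text
t 5.7 q [-0.02  0.35  2.01  0.93  0.38  0.23] F [ 1.   0.7 -1.4] rot deg 90.33 dist 0.2111 w 0.048214879500959165
[-0.0023, 0.0123, -0.0064, -0.0002, -0.1051, 0.0003]
[-0.0029, 0.0123, -0.0061, -0.0002, -0.1051, 0.0003]
[-0.0036, 0.0123, -0.0058, -0.0002, -0.1051, 0.0003]
[-0.0042, 0.0123, -0.0054, -0.0002, -0.1051, 0.0003]
[-0.0047, 0.0123, -0.0049, -0.0002, -0.1051, 0.0003]
[-0.0052, 0.0123, -0.0044, -0.0002, -0.1051, 0.0003]
[-0.0056, 0.0123, -0.0038, -0.0002, -0.1051, 0.0003]
[-0.006, 0.0123, -0.0032, -0.0002, -0.1051, 0.0003]
[-0.0063, 0.0123, -0.0026, -0.0002, -0.1051, 0.0003]
[-0.0065, 0.0123, -0.0019, -0.0002, -0.1051, 0.0003]
[-0.0067, 0.0123, -0.0012, -0.0002, -0.1051, 0.0003]
[-0.0067, 0.0124, -0.0005, -0.0002, -0.1051, 0.0003]
[-0.0067, 0.0124, 0.0002, -0.0002, -0.1051, 0.0003]
[-0.0067, 0.0124, 0.0009, -0.0002, -0.1051, 0.0003]
[-0.0065, 0.0124, 0.0016, -0.0002, -0.1051, 0.0003]
```

Run:
```python
from h import *
Rt=Rg(29.6,-55);G=np.array([.52,.02,.285]);plan(G-.06*Rt[:,2],Rt,14)
```

```text
t 5.7 q [-0.02  0.35  2.01  0.93  0.38  0.23] F [ 1.   0.7 -1.4] rot deg 90.33 dist 0.1248 w 0.048214879500959165
[0.0024, 0.0065, -0.0055, -0.0003, -0.1126, 0.0003]
[0.0018, 0.0065, -0.0058, -0.0003, -0.1126, 0.0003]
[0.0012, 0.0065, -0.0059, -0.0003, -0.1126, 0.0003]
[0.0005, 0.0065, -0.006, -0.0003, -0.1126, 0.0003]
[-0.0002, 0.0065, -0.0061, -0.0003, -0.1126, 0.0003]
[-0.0009, 0.0065, -0.006, -0.0003, -0.1126, 0.0003]
[-0.0015, 0.0065, -0.0059, -0.0003, -0.1126, 0.0003]
[-0.0022, 0.0065, -0.0056, -0.0003, -0.1126, 0.0003]
[-0.0028, 0.0066, -0.0054, -0.0003, -0.1126, 0.0003]
[-0.0034, 0.0066, -0.005, -0.0003, -0.1126, 0.0003]
[-0.0039, 0.0066, -0.0046, -0.0003, -0.1126, 0.0003]
[-0.0044, 0.0066, -0.0041, -0.0003, -0.1126, 0.0003]
[-0.0048, 0.0066, -0.0036, -0.0003, -0.1126, 0.0003]
[-0.0052, 0.0066, -0.003, -0.0003, -0.1126, 0.0003]
```

Request:
servo_tool(
  steps=[
    {"dx": 0.002,"dy": 0.006,"dz": -0.008,"rx": 0.0,"ry": -0.06,"rz": 0.0,"fingers": 0},
    {"dx": 0.002,"dy": 0.007,"dz": -0.008,"rx": 0.0,"ry": -0.112,"rz": 0.0,"fingers": 0},
    {"dx": 0.001,"dy": 0.006,"dz": -0.008,"rx": 0.0,"ry": -0.112,"rz": 0.0,"fingers": 0},
    {"dx": 0.001,"dy": 0.007,"dz": -0.007,"rx": 0.0,"ry": -0.112,"rz": 0.0,"fingers": 0},
    {"dx": 0.0,"dy": 0.006,"dz": -0.006,"rx": 0.0,"ry": -0.112,"rz": 0.0,"fingers": 0},
  ],
  force=40,
)

```text
time: 6.2
ee_pos: [0.5376, 0.1043, 0.2685]
orientation: [0.963, 0.259, 0.072, -0.025]
force: [-0.4, 1.6, -3.1]
gripper_width: 0.0481
grip_force: 40.0
```

Request:
servo_tool(
  steps=[
    {"dx": -0.001,"dy": 0.007,"dz": -0.006,"rx": 0.0,"ry": -0.112,"rz": 0.0,"fingers": 0},
    {"dx": -0.001,"dy": 0.006,"dz": -0.006,"rx": 0.0,"ry": -0.112,"rz": 0.0,"fingers": 0},
    {"dx": -0.002,"dy": 0.007,"dz": -0.006,"rx": 0.0,"ry": -0.112,"rz": 0.0,"fingers": 0},
    {"dx": -0.003,"dy": 0.006,"dz": -0.005,"rx": 0.0,"ry": -0.112,"rz": 0.0,"fingers": 0},
    {"dx": -0.003,"dy": 0.007,"dz": -0.005,"rx": 0.0,"ry": -0.112,"rz": 0.0,"fingers": 0},
  ],
  force=40,
)

```text
time: 6.7
ee_pos: [0.5474, 0.072, 0.2966]
orientation: [0.945, 0.257, -0.197, 0.047]
force: [0.8, -0.3, -3.4]
gripper_width: 0.0478
grip_force: 40.0
```

Run:
```python
from h import *
Rt=Rg(29.6,-55);G=np.array([.52,.02,.285]);plan(G-.06*Rt[:,2],Rt,5)
```

```text
t 6.7 q [ 0.1   0.55  1.29 -0.16  1.68  1.15] F [ 0.8 -0.3 -3.4] rot deg 31.67 dist 0.0391 w 0.04780745276221977
[-0.002, 0.0063, -0.0042, -0.0004, -0.1105, 0.0032]
[-0.0024, 0.0063, -0.004, -0.0004, -0.1105, 0.0032]
[-0.0028, 0.0063, -0.0037, -0.0004, -0.1105, 0.0032]
[-0.0032, 0.0063, -0.0033, -0.0004, -0.1105, 0.0032]
[-0.0035, 0.0063, -0.003, -0.0004, -0.1105, 0.0032]
```

Request:
servo_tool(
  steps=[
    {"dx": -0.002,"dy": 0.006,"dz": -0.004,"rx": 0.0,"ry": -0.11,"rz": 0.003,"fingers": 0},
    {"dx": -0.002,"dy": 0.006,"dz": -0.004,"rx": 0.0,"ry": -0.11,"rz": 0.003,"fingers": 0},
    {"dx": -0.003,"dy": 0.006,"dz": -0.004,"rx": 0.0,"ry": -0.11,"rz": 0.003,"fingers": 0},
    {"dx": -0.003,"dy": 0.006,"dz": -0.003,"rx": 0.0,"ry": -0.11,"rz": 0.003,"fingers": 0},
    {"dx": -0.003,"dy": 0.006,"dz": -0.003,"rx": 0.0,"ry": -0.11,"rz": 0.003,"fingers": 0},
  ],
  force=40,
)

```text
time: 7.2
ee_pos: [0.5626, 0.046, 0.3183]
orientation: [0.858, 0.227, -0.446, 0.117]
force: [-0.3, -0.7, -2.1]
gripper_width: 0.0482
grip_force: 40.0
```

Run:
```python
from h import *
Rt=Rg(29.6,-55);G=np.array([.52,.02,.285]);plan(G-.06*Rt[:,2],Rt,1)
G=np.array([.5085,-.094,.26]);plan(G-.06*Rt[:,2],Rt,6)
```

```text
t 7.2 q [ 0.13  0.79  1.01 -0.4   2.23  1.08] F [-0.3 -0.7 -2.1] rot deg 0.21 dist 0.0021 w 0.04822269655201563
[-0.0013, 0.0016, 0.0, -0.0015, -0.0028, 0.0018]
t 7.2 q [ 0.13  0.79  1.01 -0.4   2.23  1.08] F [-0.3 -0.7 -2.1] rot deg 0.21 dist 0.1187 w 0.04822269655201563
[-0.0032, 0.0158, 0.0114, -0.0003, -0.0005, 0.0003]
[-0.0032, 0.0158, 0.0114, -0.0003, -0.0005, 0.0003]
[-0.0032, 0.0158, 0.0114, -0.0003, -0.0005, 0.0003]
[-0.0032, 0.0158, 0.0114, -0.0003, -0.0005, 0.0003]
[-0.0032, 0.0158, 0.0114, -0.0003, -0.0005, 0.0003]
[-0.0032, 0.0158, 0.0114, -0.0003, -0.0005, 0.0003]
```

Request:
servo_tool(
  steps=[
    {"dx": -0.004,"dy": 0.019,"dz": 0.014,"rx": 0.0,"ry": -0.001,"rz": 0.0,"fingers": 0},
    {"dx": -0.004,"dy": 0.019,"dz": 0.014,"rx": -0.001,"ry": -0.001,"rz": 0.001,"fingers": 0},
    {"dx": -0.004,"dy": 0.019,"dz": 0.014,"rx": 0.0,"ry": 0.0,"rz": 0.0,"fingers": 0},
    {"dx": -0.004,"dy": 0.019,"dz": 0.014,"rx": 0.0,"ry": 0.0,"rz": 0.0,"fingers": 0},
    {"dx": -0.003,"dy": 0.019,"dz": 0.012,"rx": 0.0,"ry": 0.0,"rz": 0.0,"fingers": 0},
  ],
  force=40,
)

```text
time: 7.7
ee_pos: [0.5513, -0.0705, 0.2938]
orientation: [0.858, 0.227, -0.445, 0.117]
force: [0.6, -0.0, -2.0]
gripper_width: 0.0482
grip_force: 40.0
```

Request:
servo_tool(
  steps=[
    {"dx": 0.0,"dy": 0.0,"dz": 0.0,"rx": 0.0,"ry": 0.0,"rz": 0.0,"fingers": 0},
    {"dx": 0.0,"dy": 0.0,"dz": 0.0,"rx": 0.0,"ry": 0.0,"rz": 0.0,"fingers": 0},
    {"dx": 0.0,"dy": 0.0,"dz": 0.0,"rx": 0.0,"ry": 0.0,"rz": 0.0,"fingers": 0},
  ],
  force=40,
)

```text
time: 8.0
ee_pos: [0.5517, -0.069, 0.2944]
orientation: [0.859, 0.227, -0.444, 0.117]
force: [0.1, 0.0, -2.7]
gripper_width: 0.0482
grip_force: 40.0
```

Run:
```python
from h import *
Rt=Rg(29.6,-55)
G=np.array([.5085,-.094,.26]);plan(G-.06*Rt[:,2],Rt,1)
out=[]
for c,x,y in(("scene",282,180),("side",275,165)):
    im=r.camera(c);out.append(cv2.resize(im[y:y+120,x:x+80],None,fx=5,fy=5,interpolation=cv2.INTER_CUBIC))
cv2.imwrite("pics/crop2.png",np.hstack(out))
```

```text
t 8.0 q [-0.02  0.77  1.11 -0.5   2.08  0.98] F [ 0.1  0.  -2.7] rot deg 0.32 dist 0.0009 w 0.04820507681806003
[-0.0005, 0.0004, 0.0006, -0.0002, -0.0054, 0.0014]
```

View pics/crop2.png

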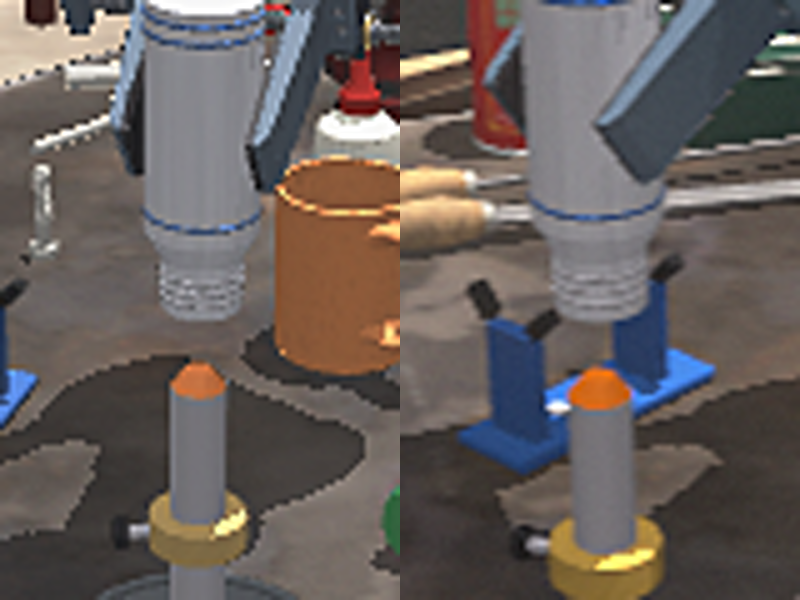

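The bottle hangs mouth-down over the post in both views. By eye the mouth is about 0.8 px right of the post in the scene view and 0.8 px left in the side view. I'll measure both midlines at subpixel level.

```bash
cat > mid.py <<'E'
from h import *
def edges(g,y,x0,x1):
    p=np.abs(np.gradient(cv2.GaussianBlur(g[y:y+1,x0:x1],(5,1),1.0)[0]))
    c=len(p)//2
    def pk(seg,o):
        i=int(np.argmax(seg))
        if 0<i<len(seg)-1:
            a,b,d=seg[i-1:i+2]; return o+i+.5*(a-d)/(a-2*b+d+1e-9)
        return np.nan
    return x0+pk(p[:c-1],0),x0+pk(p[c+1:],c+1)
def midline(cam,im,rows,xc,hw,wexp):
    best=[]
    for y in rows:
        E=[edges(im[...,k].astype(float),y,int(xc-hw),int(xc+hw)) for k in range(3)]
        for l,rr in E:
            if abs(rr-l-wexp)<1.5: best.append((y,(l+rr)/2))
    b=np.array(best); return b
E
python3 - <<'E'
from mid import *
np.set_printoptions(precision=3,suppress=True)
res={}
for c,post,neck,body in(("scene",(256,278),(234,242),(208,222)),("side",(249,272),(217,227),(175,204))):
    r0=[r.camera(c).astype(float) for _ in range(3)];im=np.mean(r0,0)
    xc={"scene":322,"side":315}[c]
    for nm,(a,b),hw,w in(("post",post,10,{"scene":11.2,"side":12.6}[c]),("neck",neck,14,{"scene":16.8,"side":19.2}[c]),("body",body,17,{"scene":23.4,"side":26.6}[c])):
        m=midline(c,im,range(a,b),xc,hw,w)
        if len(m): print(c,nm,len(m),"mid",np.median(m[:,1]),"std",m[:,1].std(),"mean row",m[:,0].mean(),"slope",np.polyfit(m[:,0],m[:,1],1)[0] if len(m)>4 else 0)
G=np.array([.5085,-.094])
# predicted columns of a perfect vertical at x,y per height
for c in("scene","side"):
    k=r.get_calibration(c);T=np.linalg.inv(np.array(k["cam_to_world"]))
    for x,y in((.5085,-.094),(.5135,-.094),(.5085,-.089)):
      o=[]
      for z in(.12,.19,.24):
        p=T@[x,y,z,1];q=cv2.projectPoints(p[None,:3],np.zeros(3),np.zeros(3),np.array(k["K"]),np.array([k["k1"],0,0,0,0.]))[0].ravel();o.append(q)
      print(c,x,y,np.round(o,2).tolist())
E
```

```text
scene post 62 mid 321.00074600003586 std 0.14307127708384246 mean row 267.11290322580646 slope -0.006018713672008563
scene neck 9 mid 321.62354406547433 std 0.39202904655875986 mean row 236.44444444444446 slope -0.0338540306746518
scene body 9 mid 322.04159599707987 std 0.5734370027455596 mean row 214.77777777777777 slope -0.0033900666182897186
side post 53 mid 315.0525201184523 std 0.3873559825425431 mean row 258.8301886792453 slope 0.04629302440376039
side neck 9 mid 314.96169282913604 std 0.29881525578925033 mean row 220.44444444444446 slope -0.04447232384589551
side body 15 mid 313.1051762614656 std 0.8379498204976328 mean row 188.2 slope 0.06679318972724295
scene 0.5085 -0.094 [[321.76, 266.02], [321.96, 236.48], [322.12, 214.14]]
scene 0.5135 -0.094 [[323.44, 265.25], [323.7, 235.78], [323.9, 213.5]]
scene 0.5085 -0.089 [[320.15, 265.19], [320.3, 235.72], [320.42, 213.45]]
side 0.5085 -0.094 [[315.63, 253.43], [314.38, 219.54], [313.44, 193.83]]
side 0.5135 -0.094 [[318.23, 253.03], [317.07, 219.17], [316.2, 193.48]]
side 0.5085 -0.089 [[314.96, 252.18], [313.69, 218.41], [312.73, 192.79]]
```

Request:
servo_tool(
  steps=[
    {"dx": -0.001,"dy": -0.001,"dz": 0.0015,"rx": 0.0,"ry": 0.0,"rz": 0.0,"fingers": 0},
    {"dx": 0.0082,"dy": 0.0,"dz": 0.0057,"rx": 0.0,"ry": 0.0,"rz": 0.0,"fingers": 0},
    {"dx": 0.0082,"dy": 0.0,"dz": 0.0057,"rx": 0.0,"ry": 0.0,"rz": 0.0,"fingers": 0},
    {"dx": 0.0,"dy": 0.0,"dz": 0.0,"rx": 0.0,"ry": 0.0,"rz": 0.0,"fingers": 0},
    {"dx": 0.0,"dy": 0.0,"dz": 0.0,"rx": 0.0,"ry": 0.0,"rz": 0.0,"fingers": 0},
  ],
  force=40,
)

```text
time: 8.9
ee_pos: [0.5495, -0.0693, 0.2739]
orientation: [0.858, 0.227, -0.445, 0.117]
force: [0.3, 0.9, -1.7]
gripper_width: 0.0479
grip_force: 40.0
```

Run:
```python
from h import *
Rt=Rg(29.6,-55)
G=np.array([.5065,-.094,.24]);plan(G-.06*Rt[:,2],Rt,1)
out=[]
for c,x,y in(("scene",282,190),("side",275,175)):
    im=np.mean([r.camera(c).astype(float) for _ in range(2)],0);out.append(cv2.resize(im[y:y+80,x:x+80],None,fx=5,fy=7.5,interpolation=cv2.INTER_CUBIC))
cv2.imwrite("pics/crop3.png",np.hstack(out))
```

```text
t 8.9 q [-0.02  0.79  1.14 -0.49  2.04  1.  ] F [ 0.3  0.9 -1.7] rot deg 0.27 dist 0.0007 w 0.04788997975110908
[-0.0007, 0.0002, 0.0001, -0.0007, -0.0043, 0.0016][ WARN:0@12.126] global loadsave.cpp:1063 imwrite_ Unsupported depth image for selected encoder is fallbacked to CV_8U.
```

View pics/crop3.png

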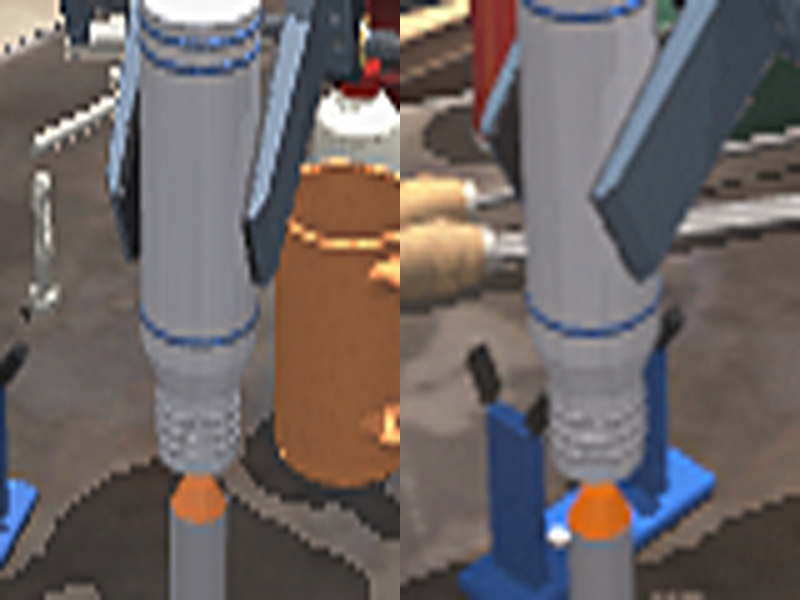

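Both necks are now centred on the post within about 1 mm (scene neck 199 against post 198, side neck 598 against an expected 598.5, in crop pixels). I'll lower it over the tip.

Request:
servo_tool(
  steps=[
    {"dx": 0.0033,"dy": 0.0,"dz": 0.0023,"rx": 0.0,"ry": -0.004,"rz": 0.0,"fingers": 0},
    {"dx": 0.0033,"dy": 0.0,"dz": 0.0023,"rx": 0.0,"ry": 0.0,"rz": 0.001,"fingers": 0},
    {"dx": 0.0033,"dy": 0.0,"dz": 0.0023,"rx": 0.0,"ry": 0.0,"rz": 0.0,"fingers": 0},
    {"dx": 0.0033,"dy": 0.0,"dz": 0.0023,"rx": 0.0,"ry": 0.0,"rz": 0.0,"fingers": 0},
  ],
  force=40,
)

```text
time: 9.5
ee_pos: [0.5496, -0.0692, 0.2578]
orientation: [0.858, 0.227, -0.446, 0.118]
force: [1.0, 0.4, -2.2]
gripper_width: 0.0482
grip_force: 40.0
```

Request:
servo_tool(
  steps=[
    {"dx": 0.0025,"dy": 0.0,"dz": 0.0017,"rx": 0.0,"ry": 0.0,"rz": 0.0,"fingers": 0},
    {"dx": 0.0025,"dy": 0.0,"dz": 0.0017,"rx": 0.0,"ry": 0.0,"rz": 0.0,"fingers": 0},
  ],
  force=40,
)

```text
time: 9.7
ee_pos: [0.5498, -0.0692, 0.2519]
orientation: [0.858, 0.227, -0.446, 0.118]
force: [-0.5, -0.4, -1.4]
gripper_width: 0.0476
grip_force: 40.0
```

Run:
```python
from h import *
Rt=Rg(29.6,-55)
G=np.array([.5065,-.094,.218]);plan(G-.06*Rt[:,2],Rt,1)
```

```text
t 9.7 q [-0.02  0.81  1.15 -0.48  2.01  1.02] F [-0.5 -0.4 -1.4] rot deg 0.07 dist 0.0009 w 0.047577489349298216
[-0.0008, 0.0002, 0.0003, -0.0004, -0.0011, 0.0003]
```

Request:
servo_tool(
  steps=[
    {"dx": 0.0025,"dy": 0.0,"dz": 0.0017,"rx": 0.0,"ry": 0.0,"rz": 0.0,"fingers": 0},
    {"dx": 0.0025,"dy": 0.0,"dz": 0.0017,"rx": 0.0,"ry": 0.0,"rz": 0.0,"fingers": 0},
    {"dx": 0.0025,"dy": 0.0,"dz": 0.0017,"rx": 0.0,"ry": 0.0,"rz": 0.0,"fingers": 0},
  ],
  force=40,
)

```text
time: 10.0
ee_pos: [0.5499, -0.0691, 0.2429]
orientation: [0.858, 0.227, -0.446, 0.118]
force: [0.2, 0.2, -2.1]
gripper_width: 0.0482
grip_force: 40.0
```

Request:
servo_tool(
  steps=[
    {"dx": 0.0025,"dy": 0.0,"dz": 0.0017,"rx": 0.0,"ry": 0.0,"rz": 0.0,"fingers": 0},
    {"dx": 0.0025,"dy": 0.0,"dz": 0.0017,"rx": 0.0,"ry": 0.0,"rz": 0.0,"fingers": 0},
    {"dx": 0.0025,"dy": 0.0,"dz": 0.0017,"rx": 0.0,"ry": 0.0,"rz": 0.0,"fingers": 0},
  ],
  force=40,
)

```text
time: 10.3
ee_pos: [0.55, -0.0691, 0.2339]
orientation: [0.858, 0.227, -0.446, 0.118]
force: [0.4, 0.8, -2.5]
gripper_width: 0.0481
grip_force: 40.0
```

Request:
servo_tool(
  steps=[
    {"dx": 0.0025,"dy": 0.0,"dz": 0.0017,"rx": 0.0,"ry": 0.0,"rz": 0.0,"fingers": 0},
    {"dx": 0.0025,"dy": 0.0,"dz": 0.0017,"rx": 0.0,"ry": 0.0,"rz": 0.0,"fingers": 0},
    {"dx": 0.0025,"dy": 0.0,"dz": 0.0017,"rx": 0.0,"ry": 0.0,"rz": 0.0,"fingers": 0},
  ],
  force=40,
)

```text
time: 10.6
ee_pos: [0.5501, -0.069, 0.2247]
orientation: [0.858, 0.227, -0.446, 0.118]
force: [0.0, 0.8, -1.9]
gripper_width: 0.0481
grip_force: 40.0
```

Run:
```python
from h import *
Rt=Rg(29.6,-55)
G=np.array([.5065,-.094,.191]);plan(G-.06*Rt[:,2],Rt,1)
for c in("scene","side"):
    im=r.camera(c);cv2.imwrite(f"pics/{c}9.png",im)
a=cv2.imread("pics/scene9.png")[220:320,262:382];b=cv2.imread("pics/side9.png")[210:310,255:375]
cv2.imwrite("pics/crop4.png",np.hstack([cv2.resize(q,(400,333),interpolation=cv2.INTER_CUBIC) for q in(a,b)]))
```

```text
t 10.6 q [-0.02  0.85  1.17 -0.47  1.97  1.04] F [ 0.   0.8 -1.9] rot deg 0.07 dist 0.0013 w 0.048124785136543315
[-0.0012, 0.0002, 0.0005, -0.0004, -0.0012, 0.0003]
```

View pics/crop4.png

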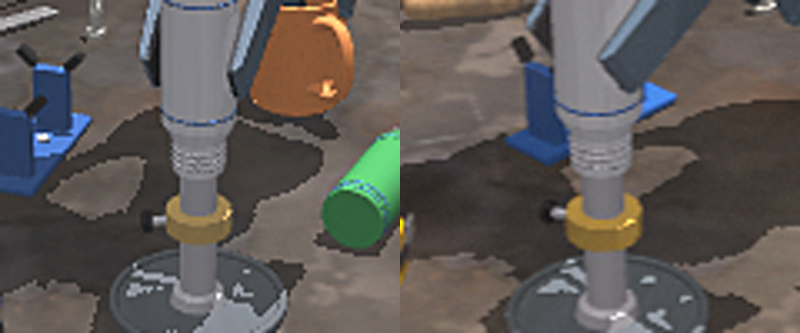

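The neck is over the post, with about 20 mm left to the collar top (crop row 172 against about 205). I'll go down gently, correcting a drift of about 1 mm on the way.

Request:
servo_tool(
  steps=[
    {"dx": 0.0013,"dy": 0.0,"dz": 0.0016,"rx": 0.0,"ry": -0.001,"rz": 0.0,"fingers": 0},
    {"dx": 0.0013,"dy": 0.0,"dz": 0.0016,"rx": 0.0,"ry": 0.0,"rz": 0.0,"fingers": 0},
    {"dx": 0.0016,"dy": 0.0,"dz": 0.0012,"rx": 0.0,"ry": 0.0,"rz": 0.0,"fingers": 0},
    {"dx": 0.0016,"dy": 0.0,"dz": 0.0012,"rx": 0.0,"ry": 0.0,"rz": 0.0,"fingers": 0},
    {"dx": 0.0016,"dy": 0.0,"dz": 0.0012,"rx": 0.0,"ry": 0.0,"rz": 0.0,"fingers": 0},
  ],
  force=40,
)

```text
time: 11.2
ee_pos: [0.5489, -0.0696, 0.2149]
orientation: [0.858, 0.227, -0.446, 0.118]
force: [1.1, -0.1, -2.7]
gripper_width: 0.0478
grip_force: 40.0
```

Request:
servo_tool(
  steps=[
    {"dx": 0.0012,"dy": 0.0,"dz": 0.0009,"rx": 0.0,"ry": 0.0,"rz": 0.0,"fingers": 0},
    {"dx": 0.0008,"dy": 0.0,"dz": 0.0006,"rx": 0.0,"ry": 0.0,"rz": 0.0,"fingers": 0},
    {"dx": 0.0008,"dy": 0.0,"dz": 0.0006,"rx": 0.0,"ry": 0.0,"rz": 0.0,"fingers": 0},
  ],
  force=40,
)

```text
time: 11.5
ee_pos: [0.5488, -0.0697, 0.2115]
orientation: [0.858, 0.227, -0.446, 0.118]
force: [0.8, 0.3, -2.5]
gripper_width: 0.0479
grip_force: 40.0
```

Request:
servo_tool(
  steps=[
    {"dx": 0.0008,"dy": 0.0,"dz": 0.0006,"rx": 0.0,"ry": 0.0,"rz": 0.0,"fingers": 0},
    {"dx": 0.0008,"dy": 0.0,"dz": 0.0006,"rx": 0.0,"ry": 0.0,"rz": 0.0,"fingers": 0},
  ],
  force=40,
)

```text
time: 11.7
ee_pos: [0.5488, -0.0697, 0.2095]
orientation: [0.858, 0.227, -0.446, 0.118]
force: [0.3, -1.1, -2.3]
gripper_width: 0.0479
grip_force: 40.0
```

Request:
servo_tool(
  steps=[
    {"dx": 0.0,"dy": 0.0,"dz": 0.0,"rx": 0.0,"ry": 0.0,"rz": 0.0,"fingers": 0},
    {"dx": 0.0008,"dy": 0.0,"dz": 0.0006,"rx": 0.0,"ry": 0.0,"rz": 0.0,"fingers": 0},
    {"dx": 0.0008,"dy": 0.0,"dz": 0.0006,"rx": 0.0,"ry": 0.0,"rz": 0.0,"fingers": 0},
  ],
  force=15,
)

```text
time: 12.0
ee_pos: [0.5487, -0.0698, 0.2075]
orientation: [0.858, 0.227, -0.446, 0.118]
force: [0.6, -0.7, -1.3]
gripper_width: 0.0484
grip_force: 15.0
```

Request:
servo_tool(
  steps=[
    {"dx": 0.0008,"dy": 0.0,"dz": 0.0006,"rx": 0.0,"ry": 0.0,"rz": 0.0,"fingers": 0},
    {"dx": 0.0008,"dy": 0.0,"dz": 0.0006,"rx": 0.0,"ry": 0.0,"rz": 0.0,"fingers": 0},
  ],
  force=15,
)

```text
time: 12.2
ee_pos: [0.5486, -0.0698, 0.2055]
orientation: [0.858, 0.227, -0.446, 0.118]
force: [-0.5, 0.1, -2.5]
gripper_width: 0.0483
grip_force: 15.0
```

Request:
servo_tool(
  steps=[
    {"dx": 0.0008,"dy": 0.0,"dz": 0.0005,"rx": 0.0,"ry": 0.0,"rz": 0.0,"fingers": 0},
    {"dx": 0.0008,"dy": 0.0,"dz": 0.0005,"rx": 0.0,"ry": 0.0,"rz": 0.0,"fingers": 0},
  ],
  force=15,
)

```text
time: 12.4
ee_pos: [0.5488, -0.0698, 0.2036]
orientation: [0.858, 0.227, -0.446, 0.118]
force: [0.4, 1.1, -2.9]
gripper_width: 0.0489
grip_force: 15.0
```

Request:
servo_tool(
  steps=[
    {"dx": 0.0008,"dy": 0.0,"dz": 0.0005,"rx": 0.0,"ry": 0.0,"rz": 0.0,"fingers": 0},
    {"dx": 0.0008,"dy": 0.0,"dz": 0.0006,"rx": 0.0,"ry": 0.0,"rz": 0.0,"fingers": 0},
  ],
  force=15,
)

```text
time: 12.6
ee_pos: [0.5488, -0.0697, 0.2017]
orientation: [0.858, 0.227, -0.446, 0.118]
force: [-0.7, 0.4, -1.9]
gripper_width: 0.0489
grip_force: 15.0
```

Request:
servo_tool(
  steps=[
    {"dx": 0.0008,"dy": 0.0,"dz": 0.0005,"rx": 0.0,"ry": 0.0,"rz": 0.0,"fingers": 0},
    {"dx": 0.0008,"dy": 0.0,"dz": 0.0006,"rx": 0.0,"ry": 0.0,"rz": 0.0,"fingers": 0},
  ],
  force=15,
)

```text
time: 12.8
ee_pos: [0.5488, -0.0697, 0.1997]
orientation: [0.858, 0.227, -0.446, 0.118]
force: [-0.6, -0.4, -2.4]
gripper_width: 0.0483
grip_force: 15.0
```

Request:
servo_tool(
  steps=[
    {"dx": 0.0008,"dy": 0.0,"dz": 0.0006,"rx": 0.0,"ry": 0.0,"rz": 0.0,"fingers": 0},
    {"dx": 0.0008,"dy": 0.0,"dz": 0.0005,"rx": 0.0,"ry": 0.0,"rz": 0.0,"fingers": 0},
  ],
  force=15,
)

```text
time: 13.0
ee_pos: [0.5488, -0.0697, 0.1978]
orientation: [0.858, 0.227, -0.446, 0.118]
force: [-1.0, -0.7, -1.9]
gripper_width: 0.0486
grip_force: 15.0
```

Request:
servo_tool(
  steps=[
    {"dx": 0.0008,"dy": 0.0,"dz": 0.0006,"rx": 0.0,"ry": 0.0,"rz": 0.0,"fingers": 0},
    {"dx": 0.0008,"dy": 0.0,"dz": 0.0005,"rx": 0.0,"ry": 0.0,"rz": 0.0,"fingers": 0},
  ],
  force=15,
)

```text
time: 13.2
ee_pos: [0.5488, -0.0697, 0.1958]
orientation: [0.858, 0.227, -0.446, 0.118]
force: [0.1, -0.1, -1.1]
gripper_width: 0.0484
grip_force: 15.0
```

Request:
servo_tool(
  steps=[
    {"dx": 0.0008,"dy": 0.0,"dz": 0.0006,"rx": 0.0,"ry": 0.0,"rz": 0.0,"fingers": 0},
    {"dx": 0.0008,"dy": 0.0,"dz": 0.0005,"rx": 0.0,"ry": 0.0,"rz": 0.0,"fingers": 0},
  ],
  force=15,
)

```text
time: 13.4
ee_pos: [0.5487, -0.0698, 0.1948]
orientation: [0.857, 0.226, -0.447, 0.118]
force: [-0.0, 1.3, 16.6]
gripper_width: 0.0486
grip_force: 15.0
```

It has seated: the upward force is about 19 N. I'll ease back half a millimetre and check before releasing.

Request:
servo_tool(
  steps=[
    {"dx": -0.0004,"dy": 0.0,"dz": -0.0003,"rx": 0.0,"ry": 0.0,"rz": 0.0,"fingers": 0},
    {"dx": 0.0,"dy": 0.0,"dz": 0.0,"rx": 0.0,"ry": 0.0,"rz": 0.0,"fingers": 0},
  ],
  force=15,
)

```text
time: 13.6
ee_pos: [0.5488, -0.0697, 0.195]
orientation: [0.858, 0.226, -0.447, 0.118]
force: [-0.2, 0.1, 6.4]
gripper_width: 0.0486
grip_force: 15.0
```

Run:
```python
from h import *
Rt=Rg(29.6,-55)
G=np.array([.5065,-.094,.161]);plan(G-.06*Rt[:,2],Rt,1)
for c in("scene","side"):
    im=r.camera(c);cv2.imwrite(f"pics/{c}10.png",im)
a=cv2.imread("pics/scene10.png")[200:320,282:362];b=cv2.imread("pics/side10.png")[200:320,275:355]
cv2.imwrite("pics/crop5.png",np.hstack([cv2.resize(q,(400,600),interpolation=cv2.INTER_CUBIC) for q in(a,b)]))
```

```text
t 13.6 q [-0.02  0.88  1.18 -0.47  1.93  1.06] F [-0.2  0.1  6.4] rot deg 0.03 dist 0.0006 w 0.04859530924332937
[-0.0001, 0.0002, -0.0006, -0.0003, 0.0003, -0.0001]
```

View pics/crop5.png

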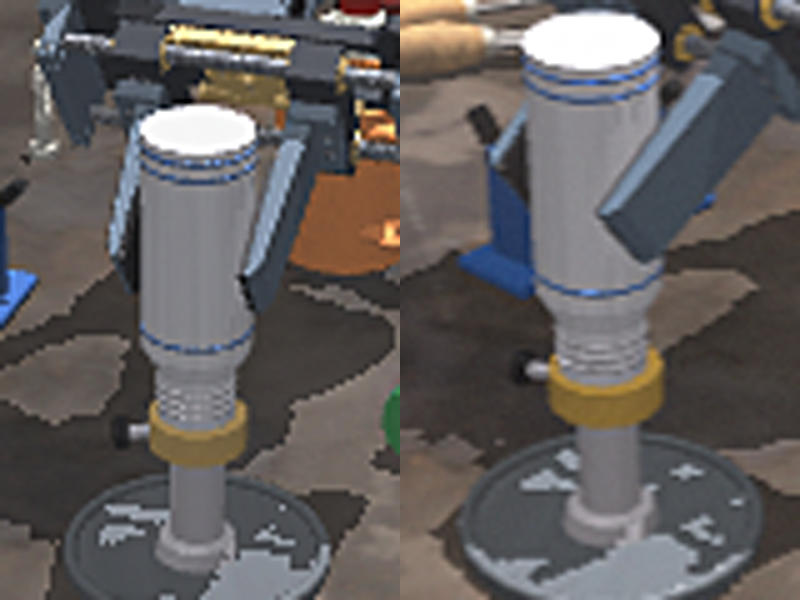

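Seated squarely: the neck sits on the brass collar in both views (scene (321,284), side (315,276)). Now I'll release and back off.

Request:
servo_tool(
  steps=[
    {"dx": 0.0,"dy": 0.0,"dz": 0.0,"rx": 0.0,"ry": 0.0,"rz": 0.0,"fingers": 0.6},
    {"dx": 0.0,"dy": 0.0,"dz": 0.0,"rx": 0.0,"ry": 0.0,"rz": 0.0,"fingers": 0.8},
    {"dx": 0.0,"dy": 0.0,"dz": 0.0,"rx": 0.0,"ry": 0.0,"rz": 0.0,"fingers": 1},
    {"dx": 0.0,"dy": 0.0,"dz": 0.0,"rx": 0.0,"ry": 0.0,"rz": 0.0,"fingers": 1},
    {"dx": 0.0,"dy": 0.0,"dz": 0.0,"rx": 0.0,"ry": 0.0,"rz": 0.0,"fingers": 1},
  ],
)

```text
time: 14.2
ee_pos: [0.5488, -0.0697, 0.1944]
orientation: [0.858, 0.227, -0.446, 0.118]
force: [0.2, -0.0, -1.2]
gripper_width: 0.0837
grip_force: 0.0
```

Request:
servo_tool(
  steps=[
    {"dx": 0.0,"dy": 0.0,"dz": 0.0,"rx": 0.0,"ry": 0.0,"rz": 0.0,"fingers": 1},
    {"dx": 0.0,"dy": 0.0,"dz": 0.0,"rx": 0.0,"ry": 0.0,"rz": 0.0,"fingers": 1},
    {"dx": 0.0,"dy": 0.0,"dz": 0.0,"rx": 0.0,"ry": 0.0,"rz": 0.0,"fingers": 1},
  ],
)

```text
time: 14.5
ee_pos: [0.5488, -0.0697, 0.1945]
orientation: [0.858, 0.227, -0.446, 0.118]
force: [0.6, 0.5, -1.0]
gripper_width: 0.0911
grip_force: 0.0
```

Request:
servo_tool(
  steps=[
    {"dx": 0.0,"dy": 0.0,"dz": -0.01,"rx": 0.0,"ry": 0.0,"rz": 0.0,"fingers": 1},
    {"dx": 0.0,"dy": 0.0,"dz": -0.03,"rx": 0.0,"ry": 0.0,"rz": 0.0,"fingers": 1},
    {"dx": 0.0,"dy": 0.0,"dz": -0.035,"rx": 0.0,"ry": 0.0,"rz": 0.0,"fingers": 1},
    {"dx": 0.0,"dy": 0.0,"dz": -0.035,"rx": 0.0,"ry": 0.0,"rz": 0.0,"fingers": 1},
    {"dx": 0.0,"dy": 0.0,"dz": -0.02,"rx": 0.0,"ry": 0.0,"rz": 0.0,"fingers": 1},
  ],
)

```text
time: 15.0
ee_pos: [0.6432, -0.0157, 0.271]
orientation: [0.858, 0.227, -0.445, 0.118]
force: [0.2, 0.3, -0.5]
gripper_width: 0.0912
grip_force: 0.0
```

Request:
servo_tool(
  steps=[
    {"dx": 0.0,"dy": 0.0,"dz": 0.0,"rx": 0.0,"ry": 0.0,"rz": 0.0,"fingers": 1},
    {"dx": 0.0,"dy": 0.0,"dz": 0.0,"rx": 0.0,"ry": 0.0,"rz": 0.0,"fingers": 1},
    {"dx": 0.0,"dy": 0.0,"dz": 0.0,"rx": 0.0,"ry": 0.0,"rz": 0.0,"fingers": 1},
  ],
)

```text
time: 15.3
ee_pos: [0.6408, -0.0175, 0.2685]
orientation: [0.857, 0.227, -0.447, 0.117]
force: [0.3, -0.6, 0.1]
gripper_width: 0.091
grip_force: 0.0
```

Run:
```python
from h import *
for c in("scene","side"):
    im=r.camera(c);cv2.imwrite(f"pics/{c}11.png",im)
a=cv2.imread("pics/scene11.png")[160:320,242:402];b=cv2.imread("pics/side11.png")[160:320,235:395]
cv2.imwrite("pics/crop6.png",np.hstack([cv2.resize(q,(400,400),interpolation=cv2.INTER_CUBIC) for q in(a,b)]))
```

```text
(no output)
```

View pics/crop6.png

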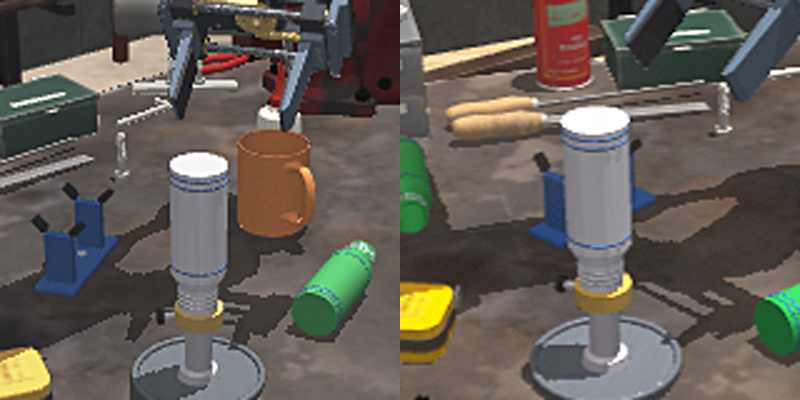

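The bottle stands upright and free on the collar in both views, the gripper is clear of it, and the mug and tape measure look undisturbed.

```bash
python3 -c "
from bench import r
print(r.sign_off())"
```

```text
the job is handed in; nothing more can be done
None
```

The bottle stands upside down on the drying post, seated on the brass collar at about 80 mm height and released; the job was handed in at about 15 s, and no verdict was returned.

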